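# Change the furnace gas over from one bench line to the other

## Task

The tube furnace is running on the gas line with the round dial gauge; change it over to the line with the upright flowmeter. Push the gauge line's valve lever round with a fingertip until that valve is fully shut, square across its pipe and up against its stop, and only then push the flowmeter line's lever round until its valve is fully open, in line with its pipe, so that the two gases never mix. Push the levers without forcing them against their stops, and leave the glassware, tools and other things on the bench where they are.

Things in the scene. Friction and masses are not known exactly. Their poses are not given: they have to be found in the camera images.
- gauge_line: Gas line with a round 52 mm dial gauge, fixed to the bench. Base plate 260 (x) x 90 (y) x 10 mm; origin under its centre, x along the pipe away from the robot, y left. 13 mm pipe along x at height 50, ball valve with upright stem at x = -40 mm. At x = 48 to 105 a regulator, knob to y = -60, gauge on top to height 130 mm. For x below 35 mm nothing but the lever is above 73 mm.
- flow_line: Gas line with an upright flowmeter (clear block 28 x 34 mm, height 34 to 135 mm, at x = 84 mm; a 10 mm tube rises to 131 mm at x = 44 mm), fixed to the bench. Same base plate, pipe, valve, lever, origin and axes as gauge_line.
- gauge_valve (a joint): Angle of the gauge line's lever about the upright stem, rad. 0 = fully open: lever over the pipe, pointing along the line's -x. 1.571 = fully shut: lever square across the pipe, pointing along the line's +y. Shuts clockwise from above. Stop at each end; 0.4 N m of friction (about 5 N at the grip), stays where left. Starts open or a little throttled.
- flow_valve (a joint): Angle of the flowmeter line's lever, the same in every way (0 = fully open along -x, 1.571 = fully shut along +y; anticlockwise from above to open). Starts shut.
- gauge_stem (a point): On the gauge valve's stem axis, 88 mm above the bench (mid-height of the lever's grip); fixed to the line, with the line's axes.
- flow_stem (a point): On the flowmeter valve's stem axis, 88 mm above the bench; fixed to the line, with the line's axes.
- gauge_grip (a point): Centre of the gauge lever's grey grip, 77 mm from the stem axis; moves with the lever. Grip bar 66 mm long (44 to 110 mm from the axis), 20 mm wide, 80 to 96 mm above the bench; free below it. The inner 44 mm of the lever is a strip 17 mm wide, 4 mm thick.
- flow_grip (a point): Centre of the flowmeter lever's grey grip, 77 mm from the stem axis; same lever as on the gauge line.
- spanner: Loose steel spanner about 180 mm long, lying flat on the bench to the right of the lines. Leave alone.
- jar: Loose glass sample jar, 42 mm across, 52 mm tall, right beside the gauge line; origin under its centre. Leave alone.
- crucible: Loose white crucible, 44 mm across, 40 mm tall, right beside the flowmeter line; origin under its centre. Leave alone.
- tube_plug: Loose white ceramic furnace-tube plug, upright cylinder 48 mm across, 50 mm tall, in front between the lines; origin under its centre. Leave alone.
- wash_bottle: Loose amber glass bottle, 60 mm across, 125 mm tall; origin under its centre. Leave alone.
- seal_ring: Loose steel seal ring, 54 mm across, 12 mm tall, lying flat. Leave alone.
- tape_dispenser: Loose white tape dispenser, 120 x 50 x 79 mm; origin under its centre. Leave alone.

How it is judged:
On the way, in this order (a step that is already met when the one before it is completed fails the run):
1. the gauge line's valve is fully shut while the flowmeter line's is still shut (value of joint gauge_valve above 1.47 rad and value of joint flow_valve above 1.35 rad), for 0.2 s.
2. the flowmeter line's valve is fully open with the gauge line's still shut (value of joint flow_valve below 0.1 rad and value of joint gauge_valve above 1.47 rad), for 0.2 s.
At the end, for the whole second after the job is handed in: Gauge line's lever within 0.1 rad of its shut stop and flowmeter line's lever within 0.1 rad of its open stop (all of step 2); the robot touches nothing.
It fails at once if both valves open at once: the flowmeter valve opened before the gauge valve is shut (value of joint flow_valve below 1.35 rad and value of joint gauge_valve below 1.4 rad).
It fails at once if a lever gripped hard or forced: more than 40 N on it (contact force between anything else and gauge_valve above 40 N or contact force between anything else and flow_valve above 40 N).
It fails at once if a thing on the bench pushed, lifted or carried more than 20 mm (distance of any of spanner, jar, crucible, tube_plug, wash_bottle, seal_ring, tape_dispenser from where it was at the start of the episode above 0.02 m).
It fails at once if a standing thing tipped over (angle between any of jar, crucible, tube_plug, wash_bottle's own z axis and vertical above 0.4 rad).
It also fails if it takes over 51 s, if anything falls off the work surface, if the arm or the gripper's body presses on something with over 40 N, if the wrist force passes 120 N, or if a joint passes its speed limit or range.

## Robot

A 6-joint arm with a two-finger parallel gripper is mounted at the origin on the work surface. World frame = base frame: x ahead of the robot, y to its left, z up, the work surface at z = 0. Lengths are in m, angles in rad, forces in N, time in s.
With the tool pointing down it reaches from about 0.35 to 0.8 m from the base axis. Payload 7.3 kg.
Tool frame: the origin (TCP) lies between the finger pads; the fingertips stand 25 mm ahead of it and the grasp point (between the pads) lies 6 mm ahead of it (r.tip_extent is the distance from the TCP to the fingertips, in m); z points along the fingers, y is the line along which they close (so a half turn about z gives the same grasp; the last joint's range is limited). The gripper opens to 85 mm and grips with 20 to 120 N. Pads are 22 mm wide; open, the fingers measure 114 mm over their backs; the gripper's body (76 mm by 85 mm) begins 54 mm behind the grasp point. The pads swing forward as they close: fully open they stand 13 mm farther back than shut.
Start: joints at [-1.324, 0.342, 1.524, -0, 1.275, -0.146], TCP at [0.201, -0.485, 0.256] pointing down, gripper open.
Joint ranges: [-2.53, 2.53], [-0.77, 2.02], [0.04, 2.7], [-1, 4.14], [0.28, 2.66], [-3.11, 3.11]. Speed limits (rad/s): [2.57, 2.57, 3.14, 3.14, 3.14, 3.14].

## Interface

Orientations are given as a unit quaternion [x, y, z, w].
In Python, from workcell import r, command_gripper, optics gives the robot as it stands. The module is installed in compiled form; this text tells all that it offers. Calls block until the motion is done:
- r.reach(position, orientation): joint-space move of the TCP to a pose.
- r.move_straight(position, orientation=None, speed=0.15, max_force=None): straight line of the TCP; orientation=None keeps the orientation; speed is the mean speed in m/s. With max_force (N) it stops when the force on the tool has changed by that much, and returns True; else False.
- r.movej(angles): joint-space move.
- command_gripper(opening, force=None): finger opening in m; force is the grip in N (None keeps the last); returns when the fingers have stopped.
- r.hold(seconds).
- r.solve_ik(position, orientation): joint angles nearest the present ones, or None.
- r.read_state(): the state.
- optics.get_image(name): name is "scene" or "side" or "wrist"; returns (picture, depth): 384x512x3 uint8, red, green, blue; 384x512 float32, m along the optical axis (not along the pixel's ray), 0 where there is no reading.
- optics.camera_model(name): a dict with "K" (3x3 intrinsics, pixels), "R" (3x3) and "t" (3): a world point X has camera coordinates R X + t; the wrist camera has in their place "tool_from_camera" (4x4, takes a point from camera to tool coordinates, whose origin is the TCP and whose axes are the flange's). Camera axes: x right, y down, z forward; pixel columns grow to the right and rows downward; lengths in m; the calibration is good to about 2 mm. A picture is of the moment at which its call begins: read the wrist's pose just before it. camera_model takes no time and is no camera call.
A pose or a line that the arm cannot do raises r.PlanningError and nothing moves.
- r.finish_job(): hands the job in; it is judged then, once.
The state is a dict: "time_s": time; "joint_positions": joint angles; "dq": joint speeds; "tau": joint torques, N m; "eef_pos": TCP position; "eef_rot": TCP orientation; "contact_force": force on the tool from outside, world axes, zero at the start; "torque": the same for the moment, N m; "grip_width": finger opening in m; "grip_force": force on a finger pad.
Only numpy, scipy, OpenCV 4.12 (cv2) and the standard library are available. Lean on these libraries where they do the work, as an engineer would, in place of code of your own. Each camera call takes 0.05 s, during which the arm holds its last target. There are 200 camera calls.

## Working session

There is one attempt and no reset: what is moved stays moved. The work goes in short steps, each a Python script; the robot and the scene stay as the last script left them, time stands still between calls to the robot, and variables do not carry over. Pictures are saved under pics/ and viewed, at most 10 in all, crops included, and the job is handed in when it is done.

```bash
mkdir -p pics
python3 - <<'E'
from workcell import r, optics
import cv2,numpy as np
for n in("scene","side"):
    p,d=optics.get_image(n); m=optics.camera_model(n)
    cv2.imwrite(f"pics/{n}0.png",cv2.resize(p[...,::-1],(800,600),interpolation=cv2.INTER_CUBIC)); np.savez(f"{n}0.npz",p=p,d=d,**m)
    print(n,m["K"].tolist(),m["R"].round(3).tolist(),m["t"].round(3).tolist(),(-m["R"].T@m["t"]).round(3),(d>0).mean())
print(r.read_state()["eef_rot"],r.tip_extent)
E
```

```text
scene [[411.5591552901333, 0.0, 255.11351364415407], [0.0, 411.5591552901333, 193.219818275121], [0.0, 0.0, 1.0]] [[-0.317, 0.948, -0.002], [0.809, 0.27, -0.522], [-0.495, -0.167, -0.853]] [0.198, -0.381, 1.457] [1.092 0.159 1.044] 0.995849609375
side [[472.97954162574996, 0.0, 243.91499658656866], [0.0, 472.97954162574996, 192.5689881471843], [0.0, 0.0, 1.0]] [[0.986, -0.167, 0.01], [-0.118, -0.733, -0.67], [0.119, 0.66, -0.742]] [-0.512, 0.128, 1.388] [ 0.354 -0.907  1.121] 0.9959208170572916
[ 9.80777651e-01  1.95127480e-01 -1.85874898e-05 -6.82862319e-04] 0.025
```

View pics/scene0.png

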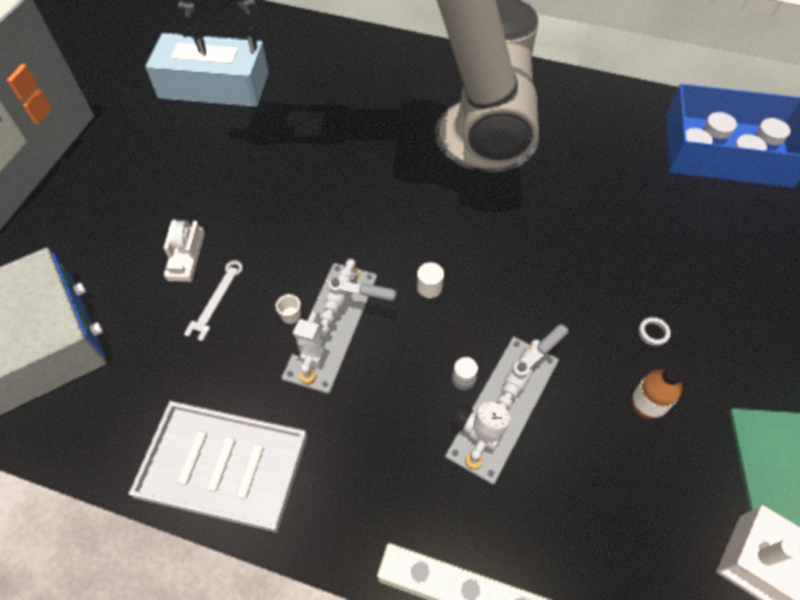

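View pics/side0.png

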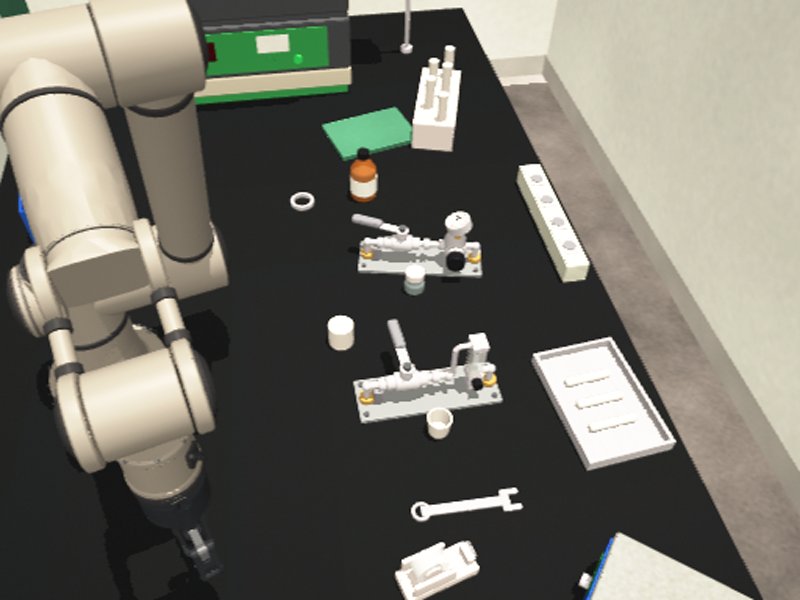

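The scene view shows the gauge line: plate corners at about (515,338), (558,358), (495,482) and (447,457), with the lever tip at (560,332), slightly throttled. The flow line's plate corners are at (335,263), (377,272), (328,390) and (284,378), with its lever tip at (392,294), shut. The plug at (430,280) stands near the flow lever's tip, the jar is at (465,372) and the crucible at (288,307). The side view agrees with this.

```bash
cat > meas.py <<'E'
import numpy as np,cv2
from scipy import ndimage as N
def cloud(n):
    z=np.load(n+"0.npz");d=z["d"];v,u=np.mgrid[:384,:512];K=z["K"]
    c=np.stack([(u-K[0,2])/K[0,0]*d,(v-K[1,2])/K[1,1]*d,d],-1)
    return (c-z["t"])@z["R"],d>0,z["p"]
E
python3 - <<'E'
from meas import *
for n in("scene","side"):
    X,ok,p=cloud(n); g=p.max(-1)>70
    bench=X[ok&(p.max(-1)<40)&(abs(X[...,2])<.03)]; print(n,"bench z",np.median(bench[:,2]),bench[:,2].std())
    ws=(X[...,0]>.3)&(X[...,0]<1)&(abs(X[...,1])<.45)&ok&g&(X[...,2]<.2)&(X[...,2]>-.02)
    L,k=N.label(ws)
    for i in range(1,k+1):
        P=X[L==i]
        if len(P)<60: continue
        print(i,len(P),"med",np.median(P,0).round(3),"min",np.percentile(P,1,axis=0).round(3),"max",np.percentile(P,99,axis=0).round(3))
        Q=P[(P[:,2]>.004)&(P[:,2]<.016)]
        if len(Q)>200:
            c,s,a=cv2.minAreaRect(Q[:,:2].astype(np.float32)); print("   plate",np.round(c,4),np.round(s,4),round(a,2))
            G=P[(P[:,2]>.088)&(P[:,2]<.104)]; print("   z~96:",len(G))
            # along-lever points
            G=G[G[:,0]<c[0]]; 
            if len(G)>8:
                m=G.mean(0);w=np.linalg.svd(G[:,:2]-m[:2])[2][0];t=(G[:,:2]-m[:2])@w; print("   lever",m.round(4),w.round(3),t.min().round(3),t.max().round(3),len(G))
E
```

```text
scene bench z 0.0002694899426417599 0.0022138158101786035
3 3145 med [ 0.587 -0.139  0.013] min [ 0.441 -0.249 -0.002] max [ 0.705 -0.05   0.136]
   plate [ 0.5682 -0.1816] [0.28   0.1607] 0.89
   z~96: 262
   lever [ 0.5341 -0.0872  0.0943] [-0.071  0.997] -0.07 0.049 204
4 516 med [ 0.6   -0.378  0.006] min [ 0.497 -0.403 -0.003] max [ 0.68  -0.36   0.011]
   plate [ 0.5916 -0.3787] [0.1798 0.038 ] 1.0
   z~96: 0
6 374 med [0.445 0.    0.043] min [ 0.377 -0.035 -0.003] max [0.462 0.023 0.054]
8 244 med [0.402 0.42  0.008] min [ 0.365  0.395 -0.004] max [0.429 0.447 0.016]
9 3451 med [0.64  0.193 0.012] min [ 0.49   0.129 -0.002] max [0.762 0.257 0.127]
   plate [0.632  0.1922] [0.0934 0.2618] 77.63
   z~96: 230
   lever [0.5441 0.2306 0.0939] [ 0.871 -0.491] -0.053 0.067 229
10 312 med [0.611 0.114 0.046] min [ 0.557  0.09  -0.003] max [0.626 0.134 0.055]
11 661 med [0.565 0.418 0.071] min [ 0.479  0.399 -0.001] max [0.577 0.449 0.11 ]
12 7055 med [ 0.888 -0.215  0.008] min [ 0.788 -0.352 -0.002] max [ 0.982 -0.096  0.028]
   plate [ 0.8907 -0.2253] [0.2047 0.2549] 5.4
   z~96: 0
8
[... 486 characters left out ...]
 [0.2462 0.2667] 81.88
   z~96: 155
   lever [0.5418 0.2253 0.0941] [ 0.884 -0.468] -0.051 0.067 142
11 353 med [ 0.438 -0.014  0.043] min [ 0.415 -0.028 -0.002] max [0.468 0.058 0.055]
12 3385 med [ 0.577 -0.16   0.015] min [ 0.45  -0.248 -0.   ] max [ 0.711 -0.045  0.137]
   plate [ 0.5824 -0.1348] [0.2219 0.2727] 74.44
   z~96: 251
   lever [ 0.5318 -0.0978  0.0944] [ 0.076 -0.997] -0.056 0.063 197
13 4673 med [ 0.883 -0.23   0.01 ] min [ 0.792 -0.346  0.   ] max [ 0.977 -0.099  0.029]
   plate [ 0.8863 -0.2143] [0.1791 0.2587] 5.93
   z~96: 0
47 618 med [ 0.598 -0.38   0.007] min [ 0.505 -0.399 -0.001] max [ 0.684 -0.361  0.013]
   plate [ 0.5922 -0.3774] [0.0392 0.1782] 87.63
   z~96: 0
```

```bash
cat >> meas.py <<'E'
def plate(n,c0):
    X,ok,p=cloud(n); m=ok&(p.max(-1)>70)&(X[...,2]>.005)&(X[...,2]<.016)&(np.hypot(X[...,0]-c0[0],X[...,1]-c0[1])<.15)
    m=N.binary_opening(m,np.ones((2,2))); L,k=N.label(m); s=N.sum(m,L,range(1,k+1))
    Q=X[np.isin(L,1+np.flatnonzero(s>150))]; return cv2.minAreaRect(Q[:,:2].astype(np.float32))
def lever(n,stem,ux):
    X,ok,p=cloud(n); uy=np.array([-ux[1],ux[0]]); D=X[...,:2]-stem; q=np.stack([-(D@ux),D@uy],-1); rr=np.hypot(q[...,0],q[...,1])
    m=ok&(rr>.045)&(rr<.12)&(q[...,0]>-.05)&(X[...,2]>.085)&(X[...,2]<.105)
    g=q[m].mean(0); return np.arctan2(g[1],g[0]),np.hypot(*g),m.sum()
E
python3 - <<'E'
from meas import *
for l,c0 in(("gauge",(.632,.192)),("flow",(.58,-.145))):
  for n in("scene","side"):
    c,s,a=plate(n,c0); 
    b=cv2.boxPoints((c,s,a)); e=b[1]-b[0]; f=b[2]-b[1]; ux=e if np.hypot(*e)>np.hypot(*f) else f; ux=ux/np.hypot(*ux); ux*=np.sign(ux[0])
    st=np.array(c)-.04*ux
    print(l,n,np.round(c,4),np.round(s,4),"ux",ux.round(4),np.degrees(np.arctan2(ux[1],ux[0])).round(2),"stem",st.round(4),"lever",np.round(lever(n,st,ux),4))
E
```

```text
gauge scene [0.6325 0.1938] [0.0903 0.2618] ux [ 0.9774 -0.2115] -12.21 stem [0.5934 0.2022] lever [3.079e-01 7.440e-02 1.710e+02]
gauge side [0.6314 0.1864] [0.0853 0.2593] ux [ 0.9774 -0.2113] -12.2 stem [0.5923 0.1948] lever [3.168e-01 7.560e-02 1.170e+02]
flow scene [ 0.5767 -0.1467] [0.2618 0.0912] ux [0.9999 0.0165] 0.95 stem [ 0.5368 -0.1474] lever [1.5458e+00 7.8100e-02 1.6700e+02]
flow side [ 0.576  -0.1523] [0.2598 0.0914] ux [0.9991 0.0418] 2.39 stem [ 0.536 -0.154] lever [1.5353e+00 7.5600e-02 1.4200e+02]
```

```bash
cat > push.py <<'E'
from workcell import r,command_gripper,optics
import numpy as np
from scipy.spatial.transform import Rotation as Ro
L={"gauge":(np.array([.593,.1985]),np.radians(-12.2)),"flow":(np.array([.5365,-.151]),np.radians(2.5))}
Z=.101
def pose(l,th,off,sgn,flip,z=Z,rho=.08):
    """sgn=+1 shutting (th grows), finger lies 'off' behind the lever axis"""
    s,yaw=L[l]; a=yaw+np.pi-th; e=np.array([np.cos(a),np.sin(a)]); t=sgn*np.array([e[1],-e[0]])
    x=np.array([*(flip*t),0]); zz=np.array([0,0,-1.]); R=np.c_[x,np.cross(zz,x),zz]
    return np.array([*(s+rho*e-off*t),z]),Ro.from_matrix(R).as_quat()
def F(): return np.array(r.read_state()["contact_force"]).round(1)
E
python3 - <<'E'
from push import *
for l,s,a,b in(("gauge",1,.3,1.571),("flow",-1,1.571,0)):
  for f in(1,-1):
    for th in(a,b):
      q=r.solve_ik(*pose(l,th,.022,s,f)); print(l,f,th,None if q is None else np.round(q,2))
command_gripper(0.0)
print(r.tip_extent,r.read_state()["grip_width"],r.read_state()["time_s"])
E
```

```text
gauge 1 0.3 [ 0.27  0.57  1.63 -0.    0.94  0.78]
gauge 1 1.571 [ 0.33  0.72  1.33 -0.    1.09  2.11]
gauge -1 0.3 [ 0.27  0.57  1.63 -0.    0.94 -2.36]
gauge -1 1.571 [ 0.33  0.72  1.33 -0.    1.09 -1.03]
flow 1 1.571 [-0.26  0.57  1.62 -0.    0.95 -1.88]
flow 1 0 [-0.44  0.45  1.86 -0.    0.83  2.65]
flow -1 1.571 [-0.26  0.57  1.62 -0.    0.95  1.26]
flow -1 0 [-0.44  0.45  1.86 -0.    0.83 -0.49]
0.025 0.0002326426591310276 0.8667
```

```bash
cat >> push.py <<'E'
def approach(l,th,s,f):
    r.reach(*pose(l,th,.045,s,f,z=.22)); r.move_straight(*pose(l,th,.045,s,f),speed=.12)
    f0=F(); hit=r.move_straight(*pose(l,th,.015,s,f),speed=.03,max_force=3)
    p=np.array(r.read_state()["eef_pos"])[:2]; p0,_=pose(l,th,0,s,f); off=np.hypot(*(p0[:2]-p))
    print("contact",hit,"off",off.round(4),f0,F(),r.read_state()["time_s"]); return off
def arc(l,ths,off,s,f,mf):
    for th in ths:
        hit=r.move_straight(*pose(l,th,off,s,f),speed=.04,max_force=mf)
        print(round(th,3),hit,F(),round(r.read_state()["time_s"],2))
        if hit: break
E
python3 - <<'E'
from push import *
off=approach("gauge",.31,1,1)
if off<.04: arc("gauge",np.linspace(.45,.9,4),off,1,1,15)
E
```

```text
contact True off 0.0187 [-0.6  0.9 -0. ] [ 0.5 -0.6 -0.4] 5.475
0.45 False [-4.5 -1.1 -2. ] 5.92
0.6 False [-4.5 -0.7 -1. ] 6.38
0.75 False [-4.6  0.1 -0.8] 6.84
0.9 False [-5.2 -0.1 -0.7] 7.3
```

Run:
```python
from push import *
import cv2
p,d=optics.get_image("side"); a=p[110:240,180:340,::-1]
p,d=optics.get_image("scene"); b=p[180:310,250:410,::-1]
cv2.imwrite("pics/c1.png",cv2.resize(np.hstack([a,b]),None,fx=2.5,fy=2.5,interpolation=cv2.INTER_CUBIC))
```

```text
(no output)
```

View pics/c1.png

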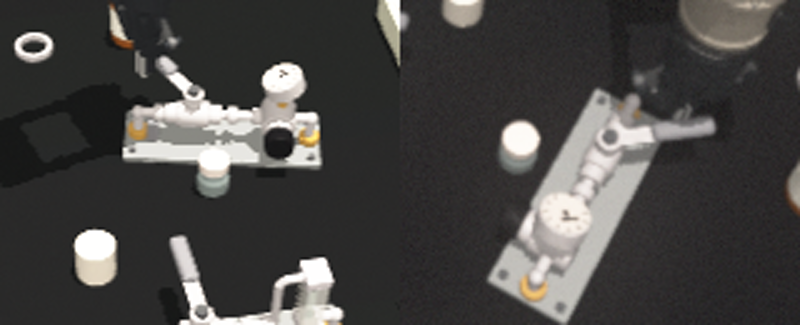

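The crop shows the finger pressing on the robot side of the gauge lever. The lever is now about halfway round, with its grip at about (690,128) in the right half, and nothing else has been touched. I'll carry on to the stop.

Run:
```python
from push import *
arc("gauge",np.linspace(1.0,1.45,4),.0187,1,1,12)
arc("gauge",np.arange(1.48,1.66,.03),.0187,1,1,6)
print(F(),r.read_state()["eef_pos"])
r.hold(.3); print(F())
```

```text
1.0 False [-2.9  0.5 -0.9] 7.76
1.15 False [-3.3  1.1 -0.7] 8.22
1.3 False [-3.4  2.1 -1.8] 8.68
1.45 False [-3.9  2.3 -0.4] 9.13
1.48 False [-4.1  3.3  0.1] 9.38
1.51 False [-4.6  3.5 -0.4] 9.63
1.54 False [-3.2  2.8  0.5] 9.88
1.57 False [-9.8  3.6  2.4] 10.13
1.6 False [-17.5   4.3   8. ] 10.38
1.63 False [-26.5   4.7  12. ] 10.63
[-26.5   4.7  12. ] [0.59038832 0.28181824 0.10095291]
[-25.8   4.2  12.6]
```

```bash
cat >> push.py <<'E'
def snap():
    for n in("scene","side"):
        p,d=optics.get_image(n); np.savez(n+"0.npz",p=p,d=d,**optics.camera_model(n))
E
python3 - <<'E'
from push import *
r.move_straight(*pose("gauge",1.6,.03,1,1),speed=.05); r.move_straight(*pose("gauge",1.57,.05,1,1),speed=.1)
r.move_straight(*pose("gauge",1.57,.05,1,1,z=.22),speed=.15)
r.reach(*pose("flow",1.571,.045,-1,-1,z=.22))
snap(); print(F(),r.read_state()["time_s"])
from meas import *
for l in L:
  for n in("scene","side"):
    s,y=L[l]; print(l,n,np.round(lever(n,s,np.array([np.cos(y),np.sin(y)])),3))
E
```

```text
[-0.7  0.   0.9] 14.1167
gauge scene [1.601e+00 8.000e-02 2.180e+02]
gauge side [ 1.543  0.072 55.   ]
flow scene [1.579e+00 8.100e-02 1.670e+02]
flow side [1.525e+00 7.400e-02 1.340e+02]
```

Run:
```python
from push import *
off=approach("flow",1.571,-1,-1)
if off<.04:
    arc("flow",np.linspace(1.45,.15,10),off,-1,-1,15)
    for th in np.arange(.12,-.12,-.02):
        r.move_straight(*pose("flow",th,off,-1,-1),speed=.04,max_force=8); f=F(); print(round(th,2),f)
        if np.hypot(f[0],f[1])>14: break
    s=1
    r.move_straight(*pose("flow",th,off+.02,-1,-1),speed=.05); r.move_straight(*pose("flow",th,off+.04,-1,-1),speed=.1)
    r.move_straight(*pose("flow",th,off+.04,-1,-1,z=.22),speed=.15)
    snap()
    print(F(),r.read_state()["time_s"])
    from meas import *
    for l in L:
      for n in("scene","side"):
        s,y=L[l]; print(l,n,np.round(lever(n,s,np.array([np.cos(y),np.sin(y)])),3))
    import cv2
    cv2.imwrite("pics/end.png",np.hstack([np.load(n+"0.npz")["p"][...,::-1][100:330,150:420] for n in("scene","side")]))
```

```text
contact True off 0.0183 [-0.3 -0.3 -0. ] [ 1.5 -1.   0.8] 16.3417
1.45 False [ 4.8  0.4 -1.7] 16.73
1.306 False [ 3.5  0.5 -2.1] 17.18
1.161 False [ 3.   0.4 -2.2] 17.63
1.017 False [ 3.8 -1.1 -1.1] 18.08
0.872 False [ 4.1  0.2 -0. ] 18.53
0.728 False [3.1 1.4 1.2] 18.98
0.583 False [1.8 2.1 1.2] 19.43
0.439 False [1.4 1.4 0.9] 19.88
0.294 False [1.3 1.3 0.9] 20.33
0.15 False [1.1 1.6 0.6] 20.78
0.12 [1.9 4.4 1.3]
0.1 [1.8 4.4 1.6]
0.08 [3.8 9.6 1.2]
0.06 [ 5.6 15.5  2.4]
[ 0.3 -0.1 -0.7] 23.725
gauge scene [1.60e+00 8.00e-02 2.17e+02]
gauge side [1.584e+00 7.200e-02 8.300e+01]
flow scene [9.80e-02 7.40e-02 1.36e+02]
flow side [4.00e-03 7.80e-02 1.72e+02]
```

View pics/end.png

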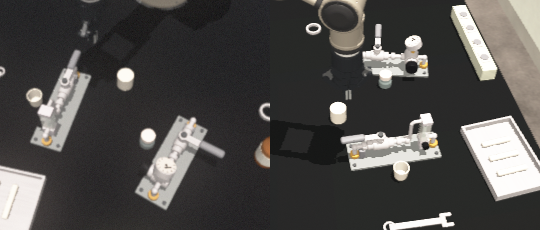

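The picture shows the flow lever lying along its pipe and the gauge lever square across its pipe, with all loose things in place. I'll check the flow lever's direction independently of the stem estimate.

Run:
```python
from push import *
from meas import *
for l in L:
  s,y=L[l]; P=[]
  for n in("scene","side"):
    X,ok,p=cloud(n); D=X[...,:2]-s; rr=np.hypot(D[...,0],D[...,1]); u=np.array([np.cos(y),np.sin(y)])
    G=X[ok&(rr<.125)&(D@u<.045)&(X[...,2]>.086)&(X[...,2]<.105)][:,:2]
    c,sz,a=cv2.minAreaRect(G.astype(np.float32)); w=np.linalg.svd(G-G.mean(0),full_matrices=False)[2][0]
    print(l,n,"svd deg",np.degrees(np.arctan2(w[1],w[0])).round(2)%180,"rect",round(a,2),np.round(sz,3),len(G),"mean",G.mean(0).round(4))
```

```text
gauge scene svd deg 77.41 rect 76.47 [0.121 0.024] 325 mean [0.6072 0.2544]
gauge side svd deg 77.24 rect 79.11 [0.119 0.023] 139 mean [0.6038 0.2453]
flow scene svd deg 0.35 rect 89.62 [0.023 0.122] 224 mean [ 0.4874 -0.1468]
flow side svd deg 1.4199999999999875 rect 89.97 [0.025 0.121] 282 mean [ 0.4842 -0.1531]
```

```bash
python3 -c "
from workcell import r
print(r.finish_job(),r.read_state()['time_s'])"
```

```text
the job is handed in; nothing more can be done
the job is handed in; nothing more can be done
```

The job is handed in, with no verdict returned: the gauge valve was pushed shut to its stop first (about 27 N peak), then the flowmeter valve open to its stop (about 16 N). In the final images both levers are within about 0.06 rad of their stops, nothing else on the bench appears to have moved, and the arm is clear.

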